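# Clear the back-flush plug and hold the portafilter up to the grinder

### The job

The espresso portafilter in its stand still has the rubber cleaning plug in its basket: lift out the plug, which has a knob for it, and drop it into the small steel pan. Then take the portafilter out of the stand and hold it up to the coffee grinder for the next dose: basket level and centred under the spout with its rim about two centimetres below the mouth, handle pointing straight out from the grinder's front, its round head gently pushing the dose switch behind it at least half-way in. Finish holding it there in the air, switch pressed; do not ram the grinder and leave the cup, milk tin, order pad and cream jug where they are.

Things in the scene. Friction and masses are not known exactly. Their poses are not given: they have to be found in the camera images.
- plug_knob (a point): Black rubber plug: a round disc 56 mm across and 6 mm thick with an upright cylindrical knob 16 mm across in its middle, 50 mm high in all, 0.06 kg. It sits loosely in the basket (2.5 mm play all round), its knob standing 30 mm proud of the basket rim. This point is on the knob's axis, 12 mm below its top and 38 mm above the plug's underside; z is the plug's axis, up.
- plug: The same rubber plug; origin at the centre of its underside, z up along the knob. Lifted straight up 25 mm it clears the basket.
- basket_rim (a point): Bottomless espresso portafilter: a round steel head 68 mm across outside and 34 mm high with an open basket 61 mm across and 20 mm deep, two small lugs on its sides just below the rim (82 mm over them), and one straight level handle. This point is the centre of the rim plane, 34 mm above the flat underside; x points from the handle through the head (the handle lies on -x), z up when level.
- handle_grip (a point): Good place to hold the portafilter: in the walnut handle's middle, 115 mm from the head's axis and 15 mm below the rim plane. The handle is a bar of square section 24 x 24 mm with flat upright sides, 100 mm long, from 72 to 172 mm from the head's axis. Axes as for basket_rim. In the stand it is 64 mm above the worktop, free on both sides.
- portafilter: The same portafilter; origin at the centre of the head's flat underside, axes as for basket_rim. The balance point lies about 50 mm from the head's axis towards the handle. About 0.34 kg.
- stand: Fixed portafilter stand: walnut foot 150 x 86 x 10 mm, a steel pedestal with a round cup for the head (seat 45 mm above the worktop, cup rim 8 mm higher, 3 mm play) and a forked rest 56 mm from the pedestal axis under the portafilter's neck (tips at 68 mm). Origin on the worktop under the cup's centre; the handle lies over its -x side. The portafilter comes out straight up: 25 mm frees it.
- pan_in (a point): Small open stainless-steel pan, inside about 90 x 130 mm and 52 mm deep, with a flat rim 110 x 150 mm outside, 55 mm above the worktop, 0.7 kg, loose. This point is the centre of its inner floor, 3 mm above the worktop; x along the short side, y along the long side, z up.
- pan: The same pan; origin at the centre of its underside on the worktop, axes as for pan_in.
- spout_mouth (a point): Fixed grey coffee grinder about 0.37 m high with an amber bean hopper on top; its front (-x of this point's axes, z up) faces roughly to the robot. This point is the centre of the mouth of the black conical spout, 28 mm across, which opens downward 170 mm above the worktop.
- grinder: The same grinder; origin on the worktop, 85 mm behind the spout's axis; x points to its back, z up. The spout hangs from a head 56 mm wide that ends 12 mm in front of the spout's axis; the body's front face is 49 mm behind that axis, 108 mm wide. Under the spout is only the base, 20 mm high, reaching 28 mm in front of the axis.
- dose_switch (a joint): Travel of the grinder's dose switch in m: 0 at rest, 0.008 fully in; spring 1.4 N at the start to 4.2 N at the end. It is pushed towards the back of the grinder (+x of spout_mouth). With a level portafilter's head exactly centred under the spout it reads 0.0045.
- switch_face (a point): Centre of the front face of the dose switch, a black upright paddle 30 mm wide and 44 mm high (118 to 162 mm above the worktop) on the grinder's front, below and behind the spout; at rest its face is 29.5 mm behind the spout's axis. This point moves with the switch; x points to the grinder's back.
- cup: Small plain cream-coloured cup, 59 x 83 x 52 mm, bystander; origin at its underside.
- milk_tin: Closed tin, 58 mm across, 72 mm high, bystander; origin at its underside.
- order_pad: Ring-bound order pad, 148 x 109 x 13 mm, bystander; origin at its underside.
- cream_jug: Small steel creamer with a handle, 58 x 82 x 64 mm, bystander; origin at its underside.
Not all that is in view belongs to the job. Leave any blue or purple look-alike of the plug alone.

How it is judged (in metres and radians):
On the way, in this order (a step that is already met when the one before it is completed fails the run):
1. the plug lies in the pan, let go (x of plug_knob in the frame of pan_in between -0.046 and 0.046 m and y of plug_knob in the frame of pan_in between -0.066 and 0.066 m and z of plug_knob in the frame of pan_in between 0 and 0.058 m and contact force between plug and the fingers below 0.1 N and contact force between plug and pan above 0.1 N), for 0.2 s.
2. the portafilter is lifted out of its stand (height (world z) of basket_rim above 0.105 m and contact force between portafilter and the fingers above 1 N and contact force between portafilter and stand below 0.1 N), for 0.1 s.
At the end, for the whole second after the job is handed in: Plug at rest in the pan, let go. Portafilter held still by the fingers alone: rim centre within 12 mm of the spout axis, 5 to 35 mm below its mouth, level within 8 degrees, handle within 15 degrees of straight out, switch in more than 3 mm, push under 12 N (all of step 1 and linear speed of plug below 0.03 m/s and horizontal distance between basket_rim and spout_mouth below 0.012 m and z of basket_rim in the frame of spout_mouth between -0.035 and -0.005 m and angle between basket_rim's own z axis and vertical below 0.14 rad and angle between the x axis of basket_rim and the x axis of spout_mouth, either way round below 0.26 rad and value of joint dose_switch above 0.003 m and contact force between portafilter and the fingers above 2 N and contact force between portafilter and stand below 0.1 N and contact force between portafilter and pan below 0.1 N and contact force between portafilter and grinder below 12 N and linear speed of portafilter below 0.02 m/s); the arm keeps its last pose, push and grip.
It fails at once if the portafilter rams the grinder (over 25 N) (contact force between portafilter and grinder above 25 N).
It fails at once if cup moved more than 3 cm (distance of cup from where it was at the start of the episode above 0.03 m).
It fails at once if milk tin moved more than 3 cm (distance of milk_tin from where it was at the start of the episode above 0.03 m).
It fails at once if order pad moved more than 3 cm (distance of order_pad from where it was at the start of the episode above 0.03 m).
It fails at once if cream jug moved more than 3 cm (distance of cream_jug from where it was at the start of the episode above 0.03 m).
It also fails if it takes over 58 s, if anything falls off the work surface, if the arm or the gripper's body presses on something with over 40 N, if the wrist force passes 120 N, or if a joint passes its speed limit or range.

### The arm

A 6-joint arm with a two-finger parallel gripper is mounted at the origin on a cart in front of the work surface, level with it; the furniture and walls round the work are solid. World frame = base frame: x ahead of the robot, y to its left, z up, the work surface at z = 0. Lengths are in m, angles in degrees, forces in N, time in s.
With the tool pointing down it reaches from about 0.275 to 0.725 m from the base axis. Payload 5.6 kg.
Tool frame: the origin (TCP) lies at the very end of the fingers, on their centre line; the grasp point (between the pads) lies r.pinch_z behind it (r.pinch_z is the distance from the TCP to the grasp point, in m); z points along the fingers, y is the direction in which the jaws open and shut (so a half turn about z gives the same grasp; the last joint's range is limited). The gripper opens to 85 mm and grips with 20 to 120 N. Pads are 22 mm wide; open, the fingers measure 114 mm over their backs; the gripper's body (76 mm by 85 mm) begins 54 mm behind the grasp point. The pads swing forward as they close: fully open they stand 13 mm farther back than shut.
Start: joints at [-58.064, 14.616, 6.199, 0, -81.583, -16.306], TCP at [0.148, -0.53, 0.231] pointing down, gripper open.
Joint ranges: [-168.99, 168.99], [-69.2, 112.95], [-62.41, 85.93], [-164.36, 98.24], [-168.68, -3.75], [-174.98, 174.98]. Speed limits (degrees/s): [147.25, 147.25, 180, 180, 180, 180].

### API

Orientations are given as a 3x3 rotation matrix whose columns are the frame's x, y, z axes.
In Python, from station import r gives the robot as it stands.
- The arm moves only by the tool apply_moves, never from a script. Its argument "rows" is a list of rows, each a list of 7 numbers: the shift along the tool's x, y, z in cm, then the turn, a rotation vector about the tool's x, y, z in rad, then the finger opening in cm, from 0 to 8.54. A call has 1 to 12 rows; each row is the pose to reach, as a shift and turn from the pose commanded when the call began, along the tool's axes at that moment; what a row does not reach only later rows make up. A row lasts 1/8 s, in which the tool goes at most 62.5 mm and 10.7 degrees, less where a joint would pass 70% of its speed; a pose out of reach is approached as far as the arm can. A call with a gripper value outside its range is refused whole. The fingers move at their own pace and stop on an object; "newtons" is the grip in N (left out, the last holds). Time passes only in rows, so rows that repeat a pose let the fingers close. It gives the time, the measured TCP pose, the force and the opening at its end, in the units of the state.
- r.read_state(): the state, without advancing time (a new reading comes with each control period).
- r.snapshot(name): name is "scene" or "top"; returns the picture (420x560x3 uint8, red, green, blue); there is no depth.
- r.camera_model(name): a dict with "fx", "fy", "cx", "cy" (pixels), "world_from_camera" (4x4, takes a point from camera to world coordinates). Camera axes: x right, y up, looking along -z (the intrinsics and any distortion apply to the point x, -y, -z); pixel columns grow to the right and rows downward; lengths in m; the calibration is good to about 2 mm. A picture is of the moment at which its call begins. camera_model takes no time and is no camera call.
- r.job_done(): hands the job in, once; it reports no verdict.
The state is a dict: "t": time; "joint_pos": joint angles; "joint_vel": joint speeds; "joint_efforts": joint torques, N m; "tool_pos": TCP position; "orientation": TCP orientation; "ft_force": force on the tool from outside, world axes, zero at the start; "moment": the same for the moment, N m; "grip_width": opening from 0.0 (shut) to 1.0 (fully open).
Only numpy, scipy, OpenCV 4.12 (cv2) and the standard library are available. Lean on these libraries where they do the work, as an engineer would, in place of code of your own. Each camera call takes 0.05 s, during which the arm holds its last target. There are 200 camera calls.

## Working session

There is one attempt and no reset: what is moved stays moved. The work goes in short steps, Python scripts to look and compute and a tool call to move; the robot and the scene stay as the last step left them, time stands still between calls to the robot, and variables do not carry over. Pictures are saved under pics/ and viewed, about 8 in all and at most 12, crops included, and the job is handed in when it is done.

Besides the shell and the picture viewer there is one more tool, called by a JSON object that holds its "op" and its "data". apply_moves: Moves the arm, as the interface text tells. Its arguments: {"type":"object","properties":{"rows":{"type":"array","items":{"type":"array","items":{"type":"number"}}},"newtons":{"type":"number"}},"required":["rows"]}

```bash
mkdir -p pics; ls
python3 - <<'E'
from station import r
import cv2,numpy as np
s=r.read_state();print(s, r.pinch_z)
for n in("scene","top"):
    im=r.snapshot(n);cv2.imwrite(f"pics/{n}0.png",im[:,:,::-1]);m=r.camera_model(n);print({k:np.round(v,4).tolist() if hasattr(v,'__len__') and not isinstance(v,str) else v for k,v in m.items()})
E
```

```text
pics
{'t': 0.0, 'joint_pos': array([-5.80653922e+01,  1.46535298e+01,  6.13032462e+00, -2.58118187e-02,
       -8.15820839e+01, -1.63072140e+01]), 'joint_vel': array([ 0.04719731,  0.00374129,  0.02695698, -0.02067333, -0.0748603 ,
        0.07677604]), 'joint_efforts': array([ 1.48011723e-04, -3.86634815e+01,  2.37936831e+01,  5.36481991e+00,
       -6.04648929e-03, -1.92039971e-05]), 'tool_pos': array([ 0.14808494, -0.52918178,  0.23039263]), 'orientation': array([[-9.63051731e-01, -2.69315820e-01, -5.93813633e-04],
       [-2.69316461e-01,  9.63050062e-01,  1.79523066e-03],
       [ 8.83882379e-05,  1.88882378e-03, -9.99998212e-01]]), 'ft_force': array([-0.11490287,  0.24193004, -0.61440816]), 'moment': array([-0.02282788,  0.02082522, -0.06499998]), 'grip_width': 1.004365243711985} 0.0187
{'fx': 426.94858974755687, 'fy': 426.94858974755687, 'cx': 274.45138158684654, 'cy': 207.12500906261596, 'world_from_camera': [[-0.7573, 0.2934, -0.5835, -0.2116], [-0.6531, -0.3433, 0.675, 0.9621], [-0.0023, 0.8922, 0.4516, 0.6955], [0.0, 0.0, 0.0, 1.0]]}
{'fx': 459.6660721217008, 'fy': 459.6660721217008, 'cx': 282.6409539604978, 'cy': 203.01451375388575, 'world_from_camera': [[0.0109, 0.9953, -0.0962, 0.389], [-0.9999, 0.0112, 0.0028, 0.0715], [0.0038, 0.0962, 0.9954, 1.4252], [0.0, 0.0, 0.0, 1.0]]}
```

View pics/scene0.png

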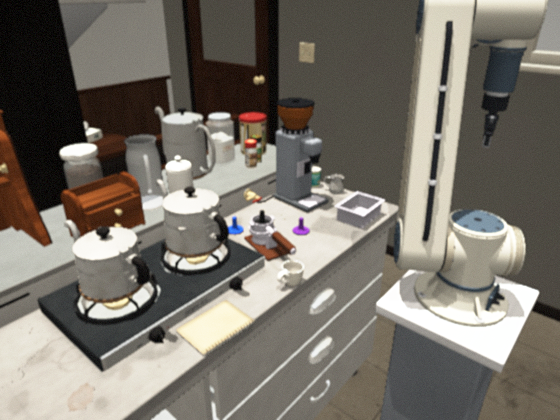

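View pics/top0.png

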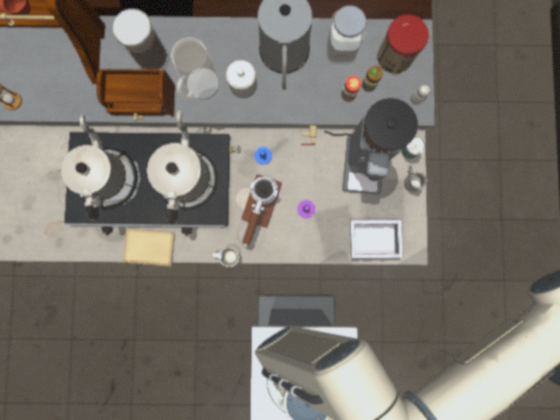

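The black plug is in the portafilter, at top (264,190) and scene (262,215). The blue look-alike at top (263,156) and the purple one at (306,209) are to be left alone. The grinder is at top (385,140) and the pan at (376,240). I'll confirm with one enlarged crop.

Run:
```python
import cv2
im=cv2.imread("pics/top0.png")[115:265,235:435]
cv2.imwrite("pics/topc.png",cv2.resize(im,None,fx=4,fy=4,interpolation=cv2.INTER_CUBIC))
im=cv2.imread("pics/scene0.png")[90:270,220:420]
cv2.imwrite("pics/scenec.png",cv2.resize(im,None,fx=3.3,fy=3.3,interpolation=cv2.INTER_CUBIC))
```

```text
(no output)
```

View pics/topc.png

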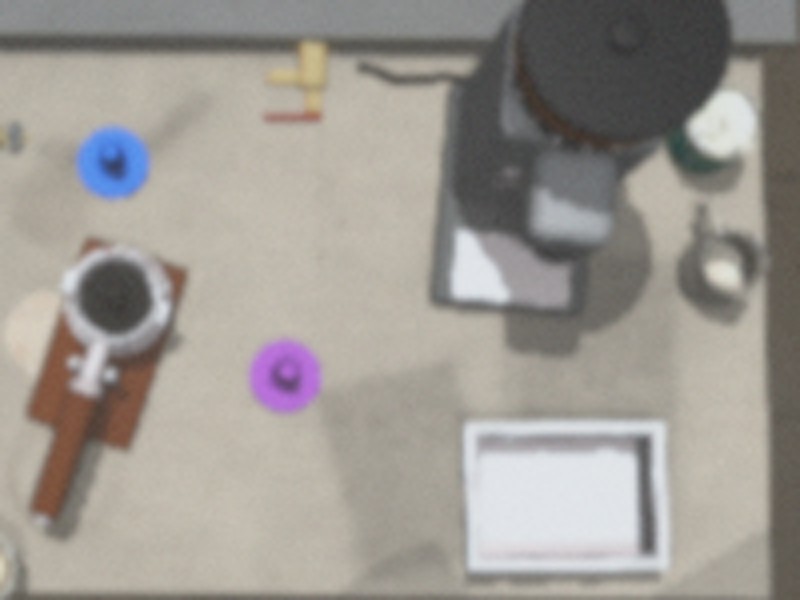

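View pics/scenec.png

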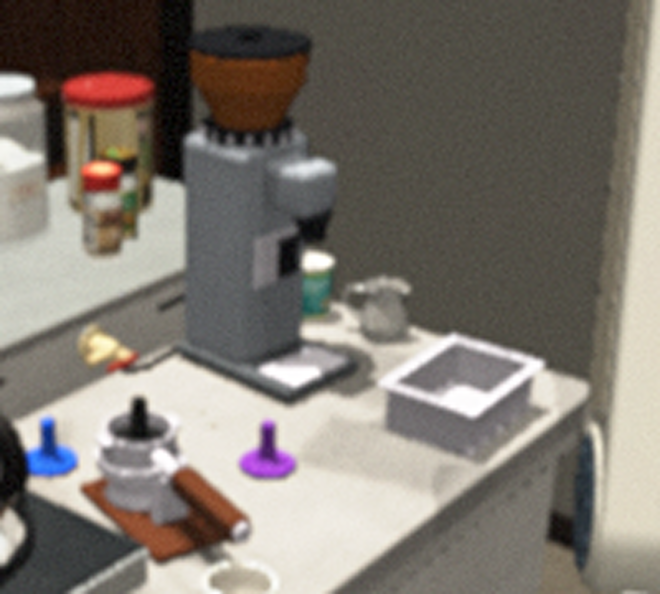

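```bash
cat > h.py <<'E'
from station import r
import numpy as np
def ray(n,p):
    m=r.camera_model(n);T=np.array(m["world_from_camera"])
    d=T[:3,:3]@np.array([(p[0]-m["cx"])/m["fx"],-(p[1]-m["cy"])/m["fy"],-1]);return T[:3,3],d/np.linalg.norm(d)
def onz(n,p,z):
    o,d=ray(n,p);return o+d*(z-o[2])/d[2]
def proj(n,P):
    m=r.camera_model(n);T=np.array(m["world_from_camera"]);c=T[:3,:3].T@(np.array(P)-T[:3,3]);return np.array([m["cx"]-m["fx"]*c[0]/c[2],m["cy"]+m["fy"]*c[1]/c[2]])
E
cat > m.py <<'E'
from h import *
np.set_printoptions(precision=4,suppress=True)
t=lambda x,y,z:onz("top",(x/4+234.6,y/4+114.6),z)
s=lambda x,y,z:onz("scene",(x/3.3+219.65,y/3.3+89.65),z)
print("rim top",t(117,299,.079),"basket floor/disc",t(116,297,.065)); print("knob top top",t(116,283,.109),"scene knob top",s(139,400,.109))
print("handle end",t(43,516,.064),"neck",t(97,352,.070), "handle start",t(78,392,.076))
for p in [(432,302),(582,312)]:print("base",t(*p,.02))
print("base scene corner near",s(290,398,.02),s(357,362,.02),s(183,347,.02))
print("spout scene",s(313,241,.17))
for p in [(529,233),(609,245)]:print("head front bottom",t(*p,.2),t(*p,.235))
for p in [(463,421),(667,421),(670,573),(468,577)]:print("pan",t(*p,.055))
for p in [(725,265),(712,130),(285,376),(113,161)]:print("bystanders/purple/blue",t(*p,.06))
E
python3 m.py
```

```text
rim top [0.5591 0.1236 0.079 ] basket floor/disc [0.5624 0.1249 0.065 ]
knob top top [0.5669 0.1233 0.109 ] scene knob top [0.5589 0.1289 0.109 ]
handle end [0.3992 0.1763 0.064 ] neck [0.5205 0.1382 0.07  ] handle start [0.4902 0.1514 0.076 ]
base [ 0.567  -0.1167  0.02  ]
base [ 0.5605 -0.2323  0.02  ]
base scene corner near [ 0.5588 -0.1036  0.02  ] [ 0.5547 -0.2209  0.02  ] [ 0.7256 -0.1259  0.02  ]
spout scene [ 0.5834 -0.1681  0.17  ]
head front bottom [ 0.5918 -0.1581  0.2   ] [ 0.586  -0.1516  0.235 ]
head front bottom [ 0.5842 -0.212   0.2   ] [ 0.5787 -0.2039  0.235 ]
pan [ 0.4733 -0.1351  0.055 ]
pan [ 0.475  -0.2875  0.055 ]
pan [ 0.3622 -0.2881  0.055 ]
pan [ 0.3577 -0.1384  0.055 ]
bystanders/purple/blue [ 0.5924 -0.3314  0.06  ]
bystanders/purple/blue [ 0.6952 -0.3233  0.06  ]
bystanders/purple/blue [ 0.5051 -0.0017  0.06  ]
bystanders/purple/blue [0.6662 0.1289 0.06  ]
```

Run:
```python
from h import *
import cv2
A={n:np.mean([r.snapshot(n).astype(float) for _ in range(8)],0) for n in("top","scene")}
np.savez("avg0.npz",**A)
c=lambda n,x,y,w,h:cv2.resize(A[n][y:y+h,x:x+w,::-1].clip(0,255).astype(np.uint8),(w*8,h*8),interpolation=cv2.INTER_CUBIC)
L=c("top",238,175,50,75)
R=np.vstack([c("scene",292,138,50,37),c("scene",240,205,50,38)])
cv2.imwrite("pics/c2.png",np.hstack([L,R]))
```

```text
(no output)
```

View pics/c2.png

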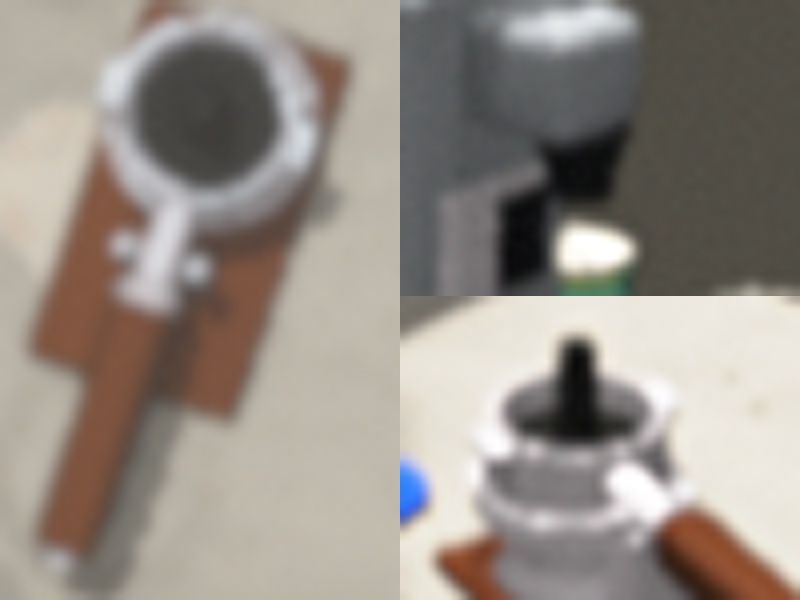

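```bash
cat > m2.py <<'E'
from h import *
np.set_printoptions(precision=4,suppress=True)
f=lambda n,x,y,ox,oy,z:onz(n,((x+.5)/8-.5+ox,(y+.5)/8-.5+oy),z)
print("disc top",f("top",206.5,115,238,175,.065))
print("knob top scene",f("scene",177,50,240,205,.109),"rim scene",f("scene",178,116,240,205,.079))
print("handle",f("top",140,305,238,175,.076),f("top",68,547,238,175,.076))
print("spout scene",f("scene",182,188,292,138,.17))
for x,y,z in[(100,8,.162),(148,-8,.162)]:pass
for x,y in [(103,195),(146,184),(146,272),(103,282)]:print("switch corner",(x+.5)/8-.5+292,(y+.5)/8-.5+138)
E
python3 m2.py
python3 - <<'E'
import sys; sys.path.insert(0,'.')
from h import *
for yaw in(-3,-6,-9):
  a=np.radians(yaw);R=np.array([[np.cos(a),-np.sin(a)],[np.sin(a),np.cos(a)]])
  for S in[(.588,-.17),(.593,-.177)]:
    P=lambda x,y,z:[*(np.array(S)+R@[x,y]),z]
    print(yaw,S,"mouth",proj("scene",P(0,0,.17)).round(1),"switch",[proj("scene",P(.0295,y,z)).round(1).tolist() for y,z in[(.015,.162),(-.015,.162),(-.015,.118),(.015,.118)]],"base top",[proj("top",P(-.028,y,.02)).round(1).tolist() for y in(.054,-.054)],"headfront",[proj("top",P(-.012,y,.215)).round(1).tolist() for y in(.028,-.028)])
E
```

```text
disc top [0.5621 0.1256 0.065 ]
knob top scene [0.5593 0.1288 0.109 ] rim scene [0.5618 0.1262 0.079 ]
handle [0.49   0.1485 0.076 ] [0.401  0.1734 0.076 ]
spout scene [ 0.5931 -0.1804  0.17  ]
switch corner 304.4375 161.9375
switch corner 309.8125 160.5625
switch corner 309.8125 171.5625
switch corner 304.4375 172.8125
-3 (0.588, -0.17) mouth [313.7 162.2] switch [[304.3, 163.4], [309.8, 161.2], [309.4, 172.8], [303.9, 175.2]] base top [[341.9, 191.4], [376.9, 193.6]] headfront [[361.7, 177.2], [382.7, 178.5]]
-3 (0.593, -0.177) mouth [313.8 161.3] switch [[304.3, 162.5], [309.8, 160.3], [309.4, 171.9], [304.0, 174.2]] base top [[344.2, 189.8], [379.2, 192.0]] headfront [[364.3, 175.4], [385.3, 176.7]]
-6 (0.588, -0.17) mouth [313.7 162.2] switch [[304.4, 163.3], [310.3, 161.1], [309.8, 172.8], [304.0, 175.0]] base top [[341.5, 190.5], [376.4, 194.5]] headfront [[361.5, 176.6], [382.4, 179.0]]
-6 (0.593, -0.177) mouth [313.8 161.3] switch [[304.5, 162.4], [310.3, 160.3], [309.9, 171.9], [304.1, 174.1]] base top [[343.8, 188.9], [378.6, 192.9]] headfront [[364.1, 174.8], [385.0, 177.2]]
-9 (0.588, -0.17) mouth [313.7 162.2] switch [[304.6, 163.1], [310.7, 161.1], [310.3, 172.7], [304.2, 174.8]] base top [[341.2, 189.5], [375.8, 195.3]] headfront [[361.3, 176.0], [382.1, 179.5]]
-9 (0.593, -0.177) mouth [313.8 161.3] switch [[304.6, 162.2], [310.8, 160.2], [310.3, 171.8], [304.3, 173.9]] base top [[343.4, 187.9], [378.1, 193.7]] headfront [[363.9, 174.2], [384.7, 177.7]]
```

```bash
cat >> h.py <<'E'
from scipy.spatial.transform import Rotation as Ro
def go(p,yaw,pitch=0):
    "shift(cm)+rotvec in tool axes to reach TCP p with jaw(y) axis at yaw deg, tool down"
    s=r.read_state();R=s["orientation"];a=np.radians(yaw);y=np.array([np.cos(a),np.sin(a),0]);z=np.array([0,0,-1.]);T=np.c_[np.cross(y,z),y,z]
    print("at",s["t"],np.round(s["tool_pos"],4),"F",np.round(s["ft_force"],1),"shift",np.round(R.T@(np.array(p)-s["tool_pos"])*100,2),"turn",np.round(Ro.from_matrix(R.T@T).as_rotvec(),3))
E
python3 -c "
from h import *
go([.561,.127,.16],73.6)"
```

```text
at 0.9 [ 0.1482 -0.5296  0.2313] F [-0.1  0.8  0.4] shift [-57.44  52.11   7.13] turn [0.    0.    0.559]
```

{"op": "apply_moves", "data": {"rows": [[-2,1.8,0,0,0,0.02,8.5],[-5,4.6,0,0,0,0.06,8.5],[-9,8.2,0,0,0,0.1,8.5],[-13,11.8,0,0,0,0.14,8.5],[-17,15.5,0,0,0,0.18,8.5],[-21,19,0,0,0,0.22,8.5],[-25,22.7,0,0,0,0.26,8.5],[-29,26.3,0,0,0,0.3,8.5],[-33,30,0,0,0,0.34,8.5],[-37,33.5,0,0,0,0.38,8.5],[-41,37.2,0,0,0,0.42,8.5],[-44,40,0,0,0,0.45,8.5]]}}

```text
t: 2.4
tool_pos: [0.465, -0.0239, 0.2314]
orientation: [[-0.984, 0.176, 0.0], [0.176, 0.984, 0.0], [-0.0, 0.0, -1.0]]
ft_force: [1.0, -0.2, 0.5]
grip_width: 0.996
```

```bash
python3 -c "
from h import *
go([.561,.127,.16],73.6)"
```

```text
at 2.4 [ 0.465  -0.0239  0.2314] F [ 1.  -0.2  0.5] shift [-6.79 16.54  7.14] turn [0.    0.    0.109]
```

{"op": "apply_moves", "data": {"rows": [[-2,4,0,0,0,0.03,8.5],[-4,8.5,0,0,0,0.06,8.5],[-5.5,13,0,0,0,0.09,6],[-6.8,16.5,2,0,0,0.109,5],[-6.8,16.5,5,0,0,0.109,5],[-6.8,16.5,7.1,0,0,0.109,5],[-6.8,16.5,7.1,0,0,0.109,5]]}}

```text
t: 3.28
tool_pos: [0.5592, 0.1242, 0.1586]
orientation: [[-0.959, 0.282, -0.004], [0.282, 0.959, -0.002], [0.003, -0.002, -1.0]]
ft_force: [0.1, 0.2, 0.8]
grip_width: 0.587
```

Run:
```python
from h import *
import cv2
go([.561,.127,.084],73.6)
A={n:np.mean([r.snapshot(n).astype(float) for _ in range(4)],0) for n in("top","scene")}
c=lambda n,x,y,w,h:cv2.resize(A[n][y:y+h,x:x+w,::-1].clip(0,255).astype(np.uint8),(w*8,h*8),interpolation=cv2.INTER_CUBIC)
p=r.read_state()["tool_pos"];print(proj("scene",p),proj("top",p))
cv2.imwrite("pics/c3.png",np.hstack([c("scene",237,175,50,70),c("top",240,150,50,70)]))
```

```text
at 3.275 [0.5592 0.1242 0.1586] F [0.1 0.2 0.8] shift [-0.12  0.34  7.46] turn [-0.002 -0.003  0.   ]
[262.06868188 194.49291301] [262.41569322 185.12601384]
```

View pics/c3.png

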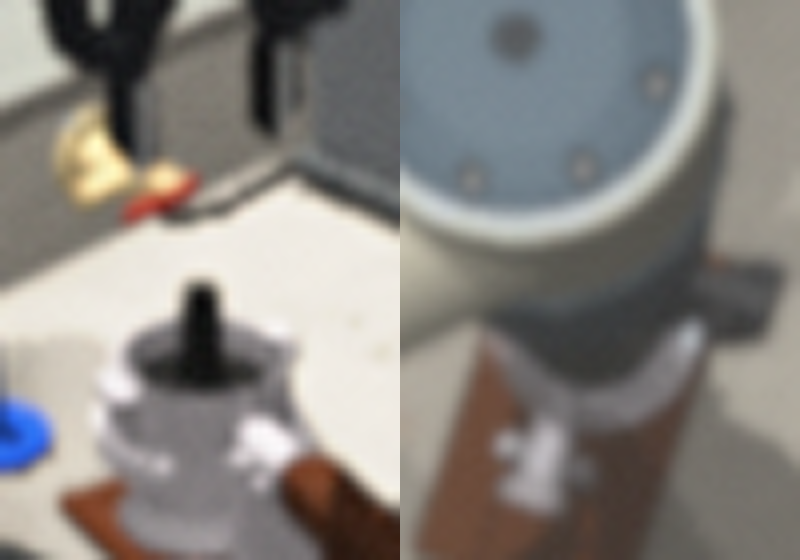

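The view shows the fingers (tip midpoint about (195,144) in the crop) straddling the black knob at (203,288), within about 2 mm. I'll descend here.

{"op": "apply_moves", "data": {"rows": [[-0.1,0,2,0,0,0,5],[-0.1,0,4.5,0,0,0,5],[-0.1,0,6.5,0,0,0,5],[-0.1,0,7.4,0,0,0,5],[-0.1,0,7.4,0,0,0,3.5],[-0.1,0,7.4,0,0,0,2.5],[-0.1,0,7.4,0,0,0,1],[-0.1,0,7.4,0,0,0,0.5],[-0.1,0,7.4,0,0,0,0.5],[-0.1,0,7.4,0,0,0,0.5]], "newtons": 25}}

```text
t: 4.92
tool_pos: [0.5621, 0.1245, 0.0872]
orientation: [[-0.959, 0.282, 0.002], [0.282, 0.959, 0.001], [-0.002, 0.001, -1.0]]
ft_force: [2.6, 1.1, 4.6]
grip_width: 0.176
```

{"op": "apply_moves", "data": {"rows": [[0,0,-0.5,0,0,0,0.5],[0,0,-1.5,0,0,0,0.5],[0,0,-3,0,0,0,0.5],[0,0,-5,0,0,0,0.5],[0,0,-7.5,0,0,0,0.5],[0,0,-9.5,0,0,0,0.5],[0,0,-10,0,0,0,0.5]]}}

```text
t: 5.8
tool_pos: [0.5618, 0.1245, 0.1884]
orientation: [[-0.959, 0.282, 0.003], [0.282, 0.959, 0.001], [-0.003, 0.002, -1.0]]
ft_force: [-0.3, -0.3, -0.6]
grip_width: 0.179
```

Run:
```python
from h import *
import cv2
go([.417,-.212,.187],73.6)
A={n:np.mean([r.snapshot(n).astype(float) for _ in range(4)],0) for n in("scene",)}
c=lambda n,x,y,w,h:cv2.resize(A[n][y:y+h,x:x+w,::-1].clip(0,255).astype(np.uint8),(w*5,h*5),interpolation=cv2.INTER_CUBIC)
cv2.imwrite("pics/c4.png",c("scene",220,160,100,100))
```

```text
at 5.8 [0.5618 0.1245 0.1884] F [-0.3 -0.3 -0.6] shift [  4.39 -36.37   0.06] turn [0.002 0.003 0.   ]
```

View pics/c4.png

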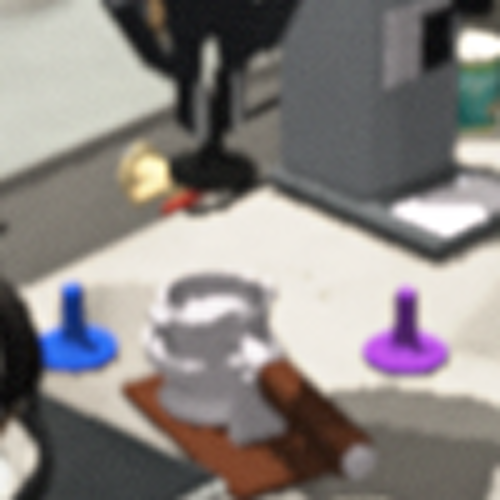

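{"op": "apply_moves", "data": {"rows": [[0.2,-1.5,0,0,0,0,0.5],[0.6,-5,0,0,0,0,0.5],[1.2,-10,0,0,0,0,0.5],[1.8,-15,0,0,0,0,0.5],[2.4,-20,0,0,0,0,0.5],[3,-25,0,0,0,0,0.5],[3.6,-30,0,0,0,0,0.5],[4.2,-34.5,0,0,0,0,0.5],[4.4,-36.4,1,0,0,0,0.5],[4.4,-36.4,4,0,0,0,0.5],[4.4,-36.4,7,0,0,0,0.5],[4.4,-36.4,9,0,0,0,0.5]]}}

```text
t: 7.5
tool_pos: [0.4143, -0.2127, 0.0945]
orientation: [[-0.959, 0.283, -0.002], [0.283, 0.959, 0.001], [0.003, -0.0, -1.0]]
ft_force: [0.3, -0.7, -0.3]
grip_width: 0.177
```

{"op": "apply_moves", "data": {"rows": [[0,0,2,0,0,0,0.5],[0,0,4,0,0,0,0.5],[0,0,5,0,0,0,0.5],[0,0,5,0,0,0,0.5],[0,0,5,0,0,0,2],[0,0,5,0,0,0,3.5],[0,0,5,0,0,0,3.5],[0,0,3,0,0,0,3.5],[0,0,0,0,0,0,3.5],[0,0,-4,0,0,0,3.5],[0,0,-8,0,0,0,3.5]]}}

```text
t: 8.88
tool_pos: [0.416, -0.2125, 0.1777]
orientation: [[-0.959, 0.282, 0.0], [0.282, 0.959, -0.0], [-0.0, -0.0, -1.0]]
ft_force: [1.2, -0.1, -0.3]
grip_width: 0.409
```

Run:
```python
from h import *
import cv2
h=np.array([.5615,.126]);a=np.radians(-16.4);d=np.array([np.cos(a),np.sin(a)]);g=h-.115*d;print(g)
go([*g,.16],73.6)
A={n:np.mean([r.snapshot(n).astype(float) for _ in range(4)],0) for n in("scene",)}
c=lambda n,x,y,w,h:cv2.resize(A[n][y:y+h,x:x+w,::-1].clip(0,255).astype(np.uint8),(w*5,h*5),interpolation=cv2.INTER_CUBIC)
cv2.imwrite("pics/c5.png",c("scene",240,150,160,120))
```

```text
[0.45117889 0.15846927]
at 8.875 [ 0.416  -0.2125  0.1777] F [ 1.2 -0.1 -0.3] shift [ 7.09 36.58  1.77] turn [-0.  0.  0.]
```

View pics/c5.png

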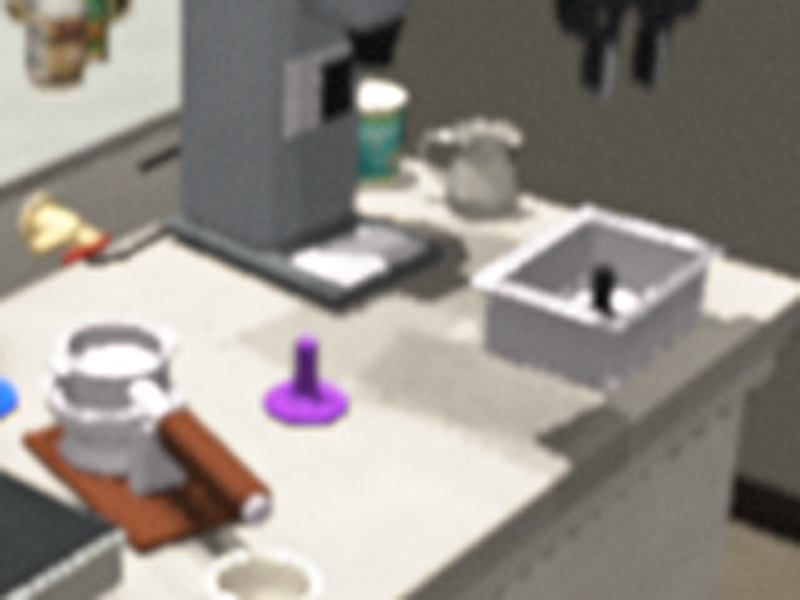

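Run:
```python
from h import *
for p in[(229,256),(231,256),(217,255)]: print(onz("top",p,.05))
for p in [(.4512,.1585,.076),(.4512,.1585,.052)]:print(proj("scene",p),proj("top",p))
A=np.load("avg0.npz")
import cv2
# handle centreline from walnut mask across rows in averaged start picture
t=A["top"];hsv=cv2.cvtColor(t.clip(0,255).astype(np.uint8),cv2.COLOR_RGB2HSV)
for y in range(222,246,2):
    xs=[x for x in range(238,262) if t[y,x,0]-t[y,x,2]>45 and t[y,x,0]<200]
    print(y,xs[0],xs[-1],onz("top",(np.mean(xs),y),.076)[:2].round(4))
```

```text
[0.36206496 0.22530211 0.05      ]
[0.36212902 0.21936237 0.05      ]
[0.36463259 0.261009   0.05      ]
[283.0462883 236.2194836] [251.44940557 225.83766714]
[282.9891771  243.45620991] [251.96139091 226.21372171]
222 249 255 [0.4625 0.1571]
224 249 261 [0.4566 0.1545]
226 248 253 [0.4507 0.1613]
228 248 253 [0.4448 0.1612]
230 247 252 [0.4389 0.164 ]
232 246 251 [0.4331 0.1668]
234 246 251 [0.4272 0.1667]
236 245 250 [0.4213 0.1695]
238 244 250 [0.4155 0.1709]
240 244 249 [0.4096 0.1723]
242 245 248 [0.4038 0.1721]Traceback (most recent call last):
  File "<stdin>", line 10, in <module>
IndexError: list index out of range
```

{"op": "apply_moves", "data": {"rows": [[0.3,1.5,0,0,0,0,5],[1,5,0,0,0,0,5],[2,10,0,0,0,0,5],[3,15,0,0,0,0,5],[4,20,0,0,0,0,5],[5,25,0,0,0,0,5],[6,30,0,0,0,0,5],[6.8,34.5,0,0,0,0,5],[7.1,36.6,0,0,0,0,5],[7.1,36.6,1.7,0,0,0,5],[7.1,36.6,1.7,0,0,0,5]]}}

```text
t: 10.45
tool_pos: [0.45, 0.1581, 0.1576]
orientation: [[-0.959, 0.282, -0.004], [0.282, 0.959, -0.002], [0.003, -0.003, -1.0]]
ft_force: [-0.4, -0.2, 0.7]
grip_width: 0.59
```

{"op": "apply_moves", "data": {"rows": [[0,0.2,3,0,0,0,5],[0,0.2,6,0,0,0,5],[0,0.2,9,0,0,0,5],[0,0.2,10.5,0,0,0,5],[0,0.2,11.4,0,0,0,5],[0,0.2,11.4,0,0,0,4],[0,0.2,11.4,0,0,0,3],[0,0.2,11.4,0,0,0,2.5],[0,0.2,11.4,0,0,0,2],[0,0.2,11.4,0,0,0,1.5],[0,0.2,11.4,0,0,0,1.5]], "newtons": 60}}

```text
t: 11.82
tool_pos: [0.4523, 0.1609, 0.0458]
orientation: [[-0.959, 0.282, 0.001], [0.282, 0.959, 0.001], [-0.001, 0.001, -1.0]]
ft_force: [-1.0, -0.8, 5.4]
grip_width: 0.267
```

{"op": "apply_moves", "data": {"rows": [[0,0,0,0,0,0,1.5],[0,0,0,0,0,0,1.5],[0,0,-0.5,0,0,0,1.5],[0,0,-1,0,0,0,1.5],[0,0,-2,0,0,0,1.5],[0,0,-3,0,0,0,1.5],[0,0,-4.5,0,0,0,1.5],[0,0,-6,0,0,0,1.5],[0,0,-7,0,0,0,1.5],[0,0,-7,0,0,0,1.5],[0,0,-7,0,0,0,1.5]], "newtons": 100}}

```text
t: 13.2
tool_pos: [0.4515, 0.1604, 0.1148]
orientation: [[-0.959, 0.282, -0.001], [0.282, 0.959, -0.0], [0.001, -0.001, -1.0]]
ft_force: [-0.6, -0.1, -4.0]
grip_width: 0.262
```

Run:
```python
from h import *
import cv2
s=r.read_state();print(s["grip_width"],s["moment"])
S=np.array([.593,-.178]);a=np.radians(-4.5);d=np.array([np.cos(a),np.sin(a)])
h0=np.array([.5615,.126]);tp=s["tool_pos"][:2]
print("grip-to-head vec",h0-tp,np.linalg.norm(h0-tp))
L=np.linalg.norm(h0-tp)
go([*(S-(L+.06)*d),.117],85.5);go([*(S-L*d),.117],85.5)
A={n:np.mean([r.snapshot(n).astype(float) for _ in range(4)],0) for n in("top","scene")}
c=lambda n,x,y,w,h:cv2.resize(A[n][y:y+h,x:x+w,::-1].clip(0,255).astype(np.uint8),(w*5,h*5),interpolation=cv2.INTER_CUBIC)
cv2.imwrite("pics/c6.png",np.hstack([c("scene",220,150,80,100),c("top",225,150,80,100)]))
```

```text
0.26230772241840367 [0.02431292 0.17681869 0.03538709]
grip-to-head vec [ 0.10998041 -0.03440383] 0.11523590603649224
at 13.2 [0.4515 0.1604 0.1148] F [-0.6 -0.1 -4. ] shift [ -5.98 -32.08  -0.21] turn [-0.    -0.001 -0.208]
at 13.2 [0.4515 0.1604 0.1148] F [-0.6 -0.1 -4. ] shift [-11.86 -30.84  -0.22] turn [-0.    -0.001 -0.208]
```

View pics/c6.png

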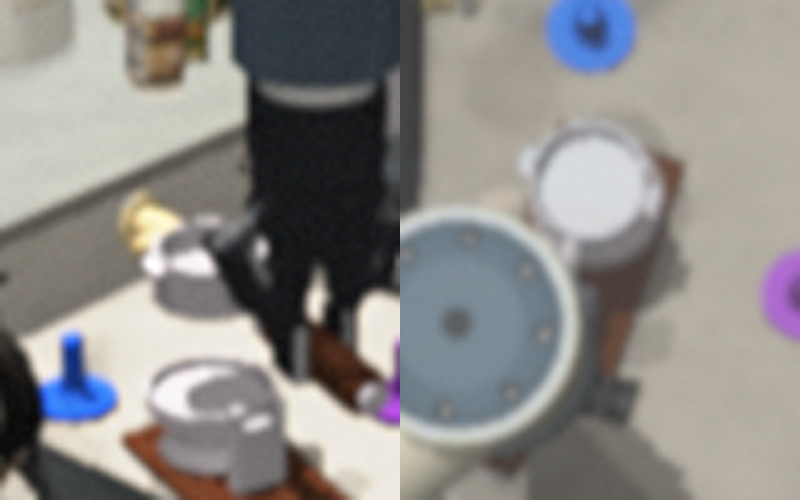

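The portafilter is out of its stand and level, with its rim at about (208,248) in the scene half and (195,188) in the top half of the crop. I'll check the head position, then move to 6 cm in front of the spout.

Run:
```python
from h import *
print(onz("top",(263.5,187.1),.148),onz("scene",(261.1,199.1),.148),proj("scene",(.5615,.126,.148)))
```

```text
[0.5567094  0.12200517 0.148     ] [0.55998706 0.12966722 0.148     ] [261.55789221 198.54556794]
```

{"op": "apply_moves", "data": {"rows": [[-0.3,-1.2,-0.2,0,0,-0.01,1.5],[-0.7,-4,-0.2,0,0,-0.03,1.5],[-1.4,-7.5,-0.2,0,0,-0.05,1.5],[-2,-11,-0.2,0,0,-0.07,1.5],[-2.7,-14.5,-0.2,0,0,-0.09,1.5],[-3.4,-18,-0.2,0,0,-0.115,1.5],[-4,-21.5,-0.2,0,0,-0.14,1.5],[-4.7,-25,-0.2,0,0,-0.16,1.5],[-5.3,-28.5,-0.2,0,0,-0.18,1.5],[-5.8,-31,-0.2,0,0,-0.2,1.5],[-6,-32.1,-0.2,0,0,-0.208,1.5],[-6,-32.1,-0.2,0,0,-0.208,1.5]]}}

```text
t: 15.1
tool_pos: [0.4185, -0.1649, 0.1173]
orientation: [[-0.997, 0.08, -0.0], [0.08, 0.997, -0.0], [0.0, -0.0, -1.0]]
ft_force: [0.0, 0.2, -3.1]
grip_width: 0.264
```

Run:
```python
from h import *
import cv2
s=r.read_state();print(s["grip_width"],s["moment"])
S=np.array([.593,-.178]);a=np.radians(-4.5);d=np.array([np.cos(a),np.sin(a)])
go([*(S-.115*d),.117],85.5)
A={n:np.mean([r.snapshot(n).astype(float) for _ in range(6)],0) for n in("top","scene")}
c=lambda n,x,y,w,h:cv2.resize(A[n][y:y+h,x:x+w,::-1].clip(0,255).astype(np.uint8),(w*6,h*6),interpolation=cv2.INTER_CUBIC)
cv2.imwrite("pics/c7.png",np.hstack([c("scene",280,130,66,90),c("top",335,140,66,90)]))
h=s["tool_pos"]+np.array([*.115*d,.0332]);print(proj("scene",h),proj("top",h),h)
```

```text
0.2641396575417062 [ 0.05031591  0.18088678 -0.02406358]
at 15.1 [ 0.4185 -0.1649  0.1173] F [ 0.   0.2 -3.1] shift [-6.    0.07  0.03] turn [-0.    -0.    -0.001]
[327.29782925 171.07045209] [369.33209218 196.53934381] [ 0.53317735 -0.17390233  0.15047777]
```

View pics/c7.png

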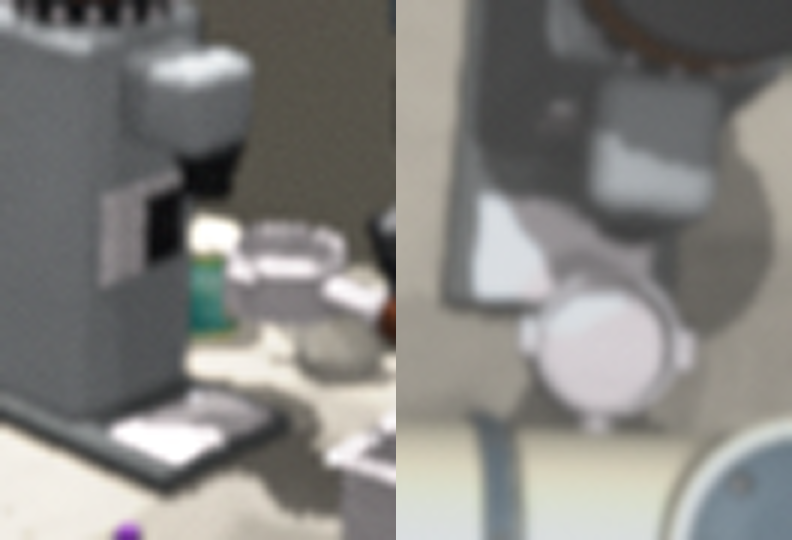

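{"op": "apply_moves", "data": {"rows": [[-0.8,0,0,0,0,0,1.5],[-1.6,0,0,0,0,0,1.5],[-2.4,0,0,0,0,0,1.5],[-3.2,0,0,0,0,0,1.5],[-4,0,0,0,0,0,1.5],[-4.5,0,0,0,0,0,1.5],[-5,0,0,0,0,0,1.5],[-5,0,0,0,0,0,1.5],[-5,0,0,0,0,0,1.5]]}}

```text
t: 16.82
tool_pos: [0.4685, -0.1682, 0.1172]
orientation: [[-0.997, 0.078, -0.0], [0.078, 0.997, 0.0], [0.0, 0.0, -1.0]]
ft_force: [-0.1, 0.5, -2.8]
grip_width: 0.257
```

```bash
cat > f.py <<'E'
from h import *
F=[];P=[]
for _ in range(10): r.snapshot("scene");s=r.read_state();F.append(s["ft_force"]);P.append(s["tool_pos"])
print(s["t"],"F",np.mean(F,0).round(2),np.std(F,0).round(2),"P",np.mean(P,0).round(4))
E
python3 f.py
```

```text
17.325 F [-0.14  0.04 -2.9 ] [0.33 0.36 0.34] P [ 0.4686 -0.1682  0.1173]
```

{"op": "apply_moves", "data": {"rows": [[-0.15,0,0,0,0,0,1.5],[-0.3,0,0,0,0,0,1.5],[-0.45,0,0,0,0,0,1.5],[-0.6,0,0,0,0,0,1.5],[-0.6,0,0,0,0,0,1.5]]}}

```text
t: 17.95
tool_pos: [0.4745, -0.1687, 0.1171]
orientation: [[-0.997, 0.078, -0.001], [0.078, 0.997, 0.0], [0.001, 0.0, -1.0]]
ft_force: [-2.4, 0.7, -1.6]
grip_width: 0.261
```

```bash
python3 f.py
```

```text
18.45 F [-2.55  0.11 -2.62] [0.4  0.45 0.43] P [ 0.4745 -0.1687  0.1172]
```

{"op": "apply_moves", "data": {"rows": [[-0.05,0,0,0,0,0,1.5],[-0.1,0,0,0,0,0,1.5],[-0.15,0,0,0,0,0,1.5],[-0.18,0,0,0,0,0,1.5],[-0.18,0,0,0,0,0,1.5],[-0.18,0,0,0,0,0,1.5]]}}

```text
t: 19.2
tool_pos: [0.4764, -0.1689, 0.1172]
orientation: [[-0.997, 0.078, -0.0], [0.078, 0.997, 0.0], [0.0, 0.0, -1.0]]
ft_force: [-3.5, -0.4, -1.6]
grip_width: 0.26
```

```bash
python3 f.py
python3 - <<'E'
from h import *
import cv2
A={n:np.mean([r.snapshot(n).astype(float) for _ in range(6)],0) for n in("top","scene")}
c=lambda n,x,y,w,h:cv2.resize(A[n][y:y+h,x:x+w,::-1].clip(0,255).astype(np.uint8),(w*8,h*8),interpolation=cv2.INTER_CUBIC)
cv2.imwrite("pics/c8.png",np.hstack([c("scene",292,140,50,60),c("top",345,150,50,60)]))
s=r.read_state();h=s["tool_pos"]+np.array([.1146,-.009,.0332]);print(proj("scene",h),proj("top",h),h,s["grip_width"])
E
```

```text
19.7 F [-3.69 -0.19 -2.76] [0.62 0.35 0.53] P [ 0.4765 -0.1688  0.1173]
[314.11740007 166.68082468] [370.58514863 176.02113009] [ 0.59110993 -0.17784362  0.15046468] 0.2616639516779678
```

View pics/c8.png

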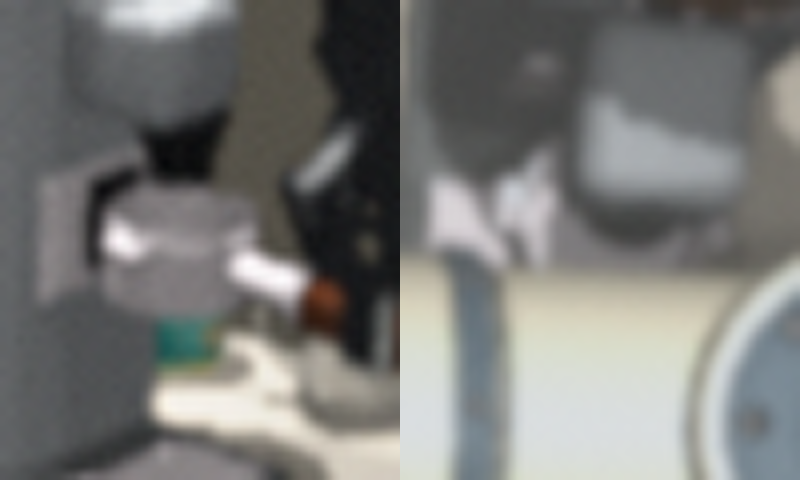

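Seen in the scene view, the rim centre (179) lines up with the mouth (182) to within 1 px. The paddle is pressed at about 3.5 N, and the head is level under the spout with a visible gap. Handing in.

```bash
python3 -c "
from station import r
r.job_done();s=r.read_state();print(s['t'],s['tool_pos'],s['ft_force'],s['grip_width'])"
```

```text
the job is handed in; nothing more can be done
the job is handed in; nothing more can be done
```

I lifted the plug out by its knob and dropped it into the pan. I then took the portafilter by the handle and pushed its head against the dose switch under the spout. I handed the job in at about 20.3 s, and no verdict was reported.

**Last checks**
- **Plug:** it stood in the pan in the view taken after release. I did not look at it again before handing in.
- **Bystanders:** nothing looked disturbed in the views I took. I made no final check of the cup, milk tin, order pad or cream jug.
- **Rim position:** the scene camera and the arm pose put the rim centre within about 3 mm of the spout axis. The rim was about 20 mm below the mouth.
- **Lateral disagreement:** the partly hidden top view suggested the head could be 3–4 mm to one side, still inside the 12 mm allowed.
- **Switch:** the push was about 3.5 N. From the spring figures that is roughly 4.5–6 mm of travel; I could not read the switch directly.
- **Handle angle:** it was set to my estimate of the grinder's direction. The individual readings for that ran from −2° to −8°, and I used −4.5°, against 15° allowed.
- **Grip:** the fingers were steady on the handle, with the grip set to 100 N.

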